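Check the trolley brake lever's stop

ROBOT

A 7-joint arm with a two-finger parallel gripper is mounted at the origin on the work surface. World frame = base frame: x ahead of the robot, y to its left, z up, the work surface at z = 0. Lengths are in m, angles in rad, forces in N, time in s.
With the tool pointing down it reaches from about 0.425 to 0.875 m from the base axis. Payload 4.7 kg.
Tool frame: the origin (TCP) lies midway between the tips of the shut fingers; the grasp point (between the pads) lies 19 mm behind it; x points along the fingers, z is the direction in which the jaws open and shut, and the axes are right-handed (so a half turn about x gives the same grasp; the last joint's range is limited). The gripper opens to 87 mm and grips with 3 to 60 N. Pads are 19 mm wide; open, the fingers measure 117 mm over their backs; the gripper's body (75 mm by 190 mm) begins 51 mm behind the grasp point.
Start: joints at [1.357, 0.321, -0.07, 1.45, 0.023, 1.371, -0.057], TCP at [0.147, -0.633, 0.223] pointing down, gripper open.
Joint ranges: [-2.86, 2.86], [-0.3, 2.09], [-1.38, 1.24], [0.06, 2.45], [-1.56, 4.7], [0.09, 2.05], [-2.69, 2.69]. Speed limits (rad/s): [2.57, 2.57, 3.14, 3.14, 3.14, 3.14, 3.14].

INTERFACE

Orientations are given as a rotation vector (axis times angle).
In Python, from bench import ctrl, vision, close_job gives the robot as it stands. The module is installed in compiled form; this text tells all that it offers.
- The arm moves only by the tool servo_tool, never from a script. Its argument "commands" is a list that holds one entry, the list of rows, each a list of 7 numbers: the turn, a rotation vector about the tool's x, y, z in degrees, then the shift along the tool's x, y, z in mm, then the finger opening in mm, from 0 to 87. In form: [[[wx, wy, wz, x, y, z, grip], ...]]. A call has 1 to 5 rows; each row is the pose to reach, as a shift and turn from the pose commanded when the call began, along the tool's axes at that moment; what a row does not reach only later rows make up. A row lasts 1/8 s, in which the tool goes at most 62.5 mm and 10.7 degrees, less where a joint would pass 70% of its speed; a pose out of reach is approached as far as the arm can. A call with a gripper value outside its range is refused whole. The fingers move at their own pace and stop on an object; "newtons" is the grip in N (left out, the last holds). Time passes only in rows, so rows that repeat a pose let the fingers close. It gives the time, the measured TCP pose, the force and the opening at its end, in the units of the state.
- ctrl.get_state(): the state, without advancing time (a new reading comes with each control period).
- vision.get_image(name): name is "scene" or "top"; returns the picture (384x512x3 uint8, red, green, blue); there is no depth.
- vision.camera_info(name): a dict with "fov_y" (degrees; the focal length in pixels is half the picture's height over the tangent of half this angle, whatever the lens; pixels are square), "cx", "cy" (the principal point, pixels), "dist" ([k1, k2, p1, p2, k3] as OpenCV has them; the pictures are not rectified), "pose" (4x4, takes a point from camera to world coordinates). Camera axes: x right, y down, z forward; pixel columns grow to the right and rows downward; lengths in m; the calibration is good to about 2 mm. A picture is of the moment at which its call begins. camera_info takes no time and is no camera call.
- close_job(): hands the job in, once; it reports no verdict.
The state is a dict: "time": time; "joint_positions": joint angles; "qd": joint speeds; "joint_torque": joint torques, N m; "position": TCP position; "tool_rot": TCP orientation; "ft_force": force on the tool from outside, world axes, zero at the start; "torque": the same for the moment, N m; "grip_width": opening from 0.0 (shut) to 1.0 (fully open).
Only numpy, scipy, OpenCV 4.12 (cv2) and the standard library are available. Lean on these libraries where they do the work, as an engineer would, in place of code of your own. Each camera call takes 0.05 s, during which the arm holds its last target. There are 200 camera calls.

TASK

Check the brake lever (the long one with the round knob at its tip) on the lab trolley's push handle: with the fingers' outside, push it in towards the bar until it comes up against its stop short of the bar, keep it there for a good second, then let it spring all the way back out and leave it. Only press, do not force it: never grip the lever or reach behind it, keep off the bar, do not work the short lock lever, and leave the loose things on the bench where they are.

Things in the scene. Friction and masses are not known exactly. Their poses are not given: they have to be found in the camera images.
- handle: push handle of a lab trolley, bolted to the bench by a grey foot plate (110 x 450 x 12 mm). Its steel bar, 26 mm thick, 400 mm long, runs along y, axis 140 mm above the bench, on a 24 mm post at each end. Origin: centre of the plate's underside. Two levers stand in front of the bar (-x side, towards the robot); they are pressed towards +x. Nothing is higher than 160 mm; the levers are free below.
- bar_mid (a point): middle of the bar, on its axis, 140 mm above the bench; axes as handle.
- brake (a joint): brake lever angle in rad: 0 = sprung fully out, 0.30 = pressed in against its stop (it goes no further; its blade is then still 13 to 18 mm short of the bar). A spring returns it: pressing at brake_press takes about 1.5 N at first, 4.5 N just before the stop.
- brake_press (a point): point to press on the brake lever: on the blade's front face (away from the bar), mid-height, 85 mm from the pivot, 140 mm above the bench; moves with the lever, full travel 25 mm. x points square into the blade, -y to its tip. Aluminium blade 10 mm thick, 18 mm high, 140 mm long; a round knob (22 mm) at its tip juts 13 mm out of the front face from 33 mm past this point.
- brake_pivot (a point): the brake lever's upright pivot axis at mid-height, 45 mm in front of the bar's axis, in a black clamp on the bar; axes as handle. The lever runs from here in the handle's -y direction, leaning 0.2 rad away from the bar when out and 0.1 rad towards it when at its stop.
- lock (a joint): angle in rad of the other, short lever (the handle's height lock), made the same way: 0 = out, 0.30 = in. Leave it out.
- lock_press (a point): point on the front face of the short lock lever's blade, 55 mm from its pivot, 140 mm above the bench; that blade is 75 mm long and has no knob. The two levers sit one on each half of the bar, either way round, both running in the handle's -y direction.
- rack: loose white plastic tube rack, 80 x 110 x 45 mm with a 30 mm stub on top; origin under its centre.
- dish: loose closed petri dish, 92 mm across, 18 mm high; origin under its centre.
- bottle: loose amber jar with a blue cap, 60 mm across, 120 mm high; origin under its centre.
- marker: loose marker pen lying on the bench, 130 mm long, 16 mm high; origin under its middle, x along it.
Things that resemble listed ones, but are neither listed nor needed, are in the scene too. Of the things that look like the marker, take the one that is farthest from the robot's base at the start. There is more than one size of the bottle; the one meant has the size given above.

How it is judged:
By the outcome, as a careful person would: the job done as asked, in the order asked, and still so for the second after the job is handed in, with the robot touching nothing.
It also fails if it takes over 38 s, if anything falls off the work surface, if the arm or the gripper's body presses on something with over 40 N, if the wrist force passes 120 N, or if a joint passes its speed limit or range.

## Working session

There is one attempt and no reset: what is moved stays moved. The work goes in short steps, Python scripts to look and compute and a tool call to move; the robot and the scene stay as the last step left them, time stands still between calls to the robot, and variables do not carry over. Pictures are saved under pics/ and viewed, about 8 in all and at most 12, crops included, and the job is handed in when it is done.

Besides the shell and the picture viewer there is one more tool, called as a command line: name --argument value ..., lists and objects as JSON in quotes. servo_tool: Moves the arm, as the interface text tells. Its arguments: {"type":"object","properties":{"commands":{"type":"array"},"newtons":{"type":"number"}},"required":["commands"]}

```bash
mkdir -p pics; python3 - <<'E'
from bench import ctrl, vision
import cv2,numpy as np
np.set_printoptions(precision=4,suppress=True)
for n in("scene","top"):
    im=vision.get_image(n); cv2.imwrite(f"pics/{n}0.png",im[:,:,::-1]); print(n,vision.camera_info(n))
s=ctrl.get_state(); print(s)
E
```

```text
scene {'fov_y': 55.31710914969492, 'cx': 252.98584276731575, 'cy': 194.03038650587163, 'dist': array([-0.0634,  0.    ,  0.    ,  0.    ,  0.    ]), 'pose': array([[ 0.2818,  0.624 , -0.7289,  1.1868],
       [ 0.9594, -0.1955,  0.2035, -0.1509],
       [-0.0155, -0.7566, -0.6537,  0.689 ],
       [ 0.    ,  0.    ,  0.    ,  1.    ]])}
top {'fov_y': 54.70823480446948, 'cx': 250.75497707542993, 'cy': 193.33014818465907, 'dist': array([-0.0736,  0.    ,  0.    ,  0.    ,  0.    ]), 'pose': array([[ 0.0306, -0.9869,  0.1582,  0.4445],
       [-0.999 , -0.0249,  0.0379,  0.0226],
       [-0.0334, -0.1592, -0.9867,  0.8128],
       [ 0.    ,  0.    ,  0.    ,  1.    ]])}
{'time': 0.1, 'joint_positions': array([ 1.3571,  0.3217, -0.0701,  1.4515,  0.0226,  1.3708, -0.0569]), 'qd': array([-0.001 , -0.0018, -0.0003, -0.003 , -0.0037, -0.0005,  0.0013]), 'joint_torque': array([  0.0004, -49.257 ,  -0.4053, -31.34  ,  -0.0641,   0.0394,
         0.0001]), 'position': array([ 0.1466, -0.6327,  0.2216]), 'tool_rot': array([ 1.0407,  1.3098, -1.0391]), 'ft_force': array([-0.2033,  0.4035,  0.1406]), 'torque': array([ 0.0109, -0.0403, -0.0421]), 'grip_width': 1.0029774616061946}
```

View pics/scene0.png

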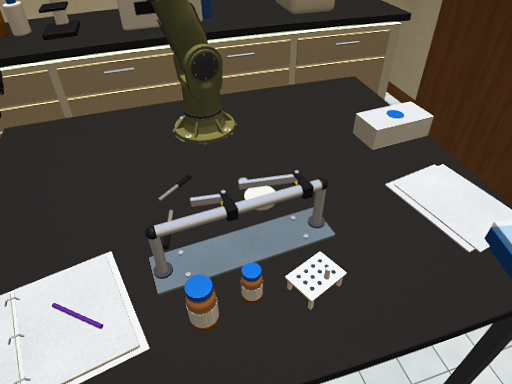

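View pics/top0.png

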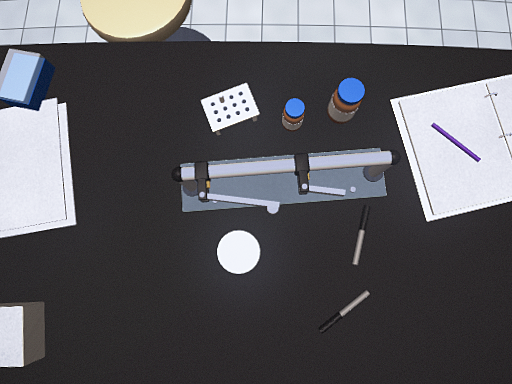

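The top view shows the bar with two levers. The left one, with pivot near (202,194) and a round knob at (273,208), is long, so it is the brake. The right one, pivot (304,186) to end (345,192), is short with no knob, so it is the lock. The dish is at (238,252), the pens at (361,235) and (344,311), and the jars at (293,113) and (346,100). I'll check with a close crop and a triangulation.

```bash
cat > h.py <<'E'
import cv2,numpy as np
from bench import ctrl, vision
from scipy.spatial.transform import Rotation as R
np.set_printoptions(precision=4,suppress=True)
def ray(n,uv):
    c=vision.camera_info(n); f=192/np.tan(np.radians(c["fov_y"]/2))
    K=np.array([[f,0,c["cx"]],[0,f,c["cy"]],[0,0,1]])
    p=cv2.undistortPoints(np.array([[uv]],float),K,c["dist"])[0,0]
    T=c["pose"]; return T[:3,3],T[:3,:3]@np.r_[p,1]
def plane(n,uv,z):
    o,d=ray(n,uv); return o+d*(z-o[2])/d[2]
def tri(a,b):
    (o,d),(p,e)=ray("top",a),ray("scene",b)
    s=np.linalg.lstsq(np.c_[d,-e],p-o,rcond=None)[0]; A,B=o+d*s[0],p+e*s[1]
    return (A+B)/2,np.linalg.norm(A-B)
def proj(n,P):
    c=vision.camera_info(n); f=192/np.tan(np.radians(c["fov_y"]/2))
    K=np.array([[f,0,c["cx"]],[0,f,c["cy"]],[0,0,1]]); T=np.linalg.inv(c["pose"])
    return cv2.projectPoints(np.array(P,float).reshape(-1,3),cv2.Rodrigues(T[:3,:3])[0],T[:3,3],K,c["dist"])[0][:,0]
E
python3 - <<'E'
from h import *
t=cv2.imread("pics/top0.png")[145:220,165:405]; s=cv2.imread("pics/scene0.png")[165:265,140:340]
t=cv2.resize(t,(792,248),interpolation=3); s=cv2.resize(s,(660,330),interpolation=3)
s=cv2.copyMakeBorder(s,0,0,0,132,0); cv2.imwrite("pics/crop.png",np.vstack([t,s]))
for n,uv,z in [("knob",(273,208),.15),("pivot",(202,194),.15),("lockend",(345,191),.15),("lockpivot",(304,186),.15),("barL",(183,173),.153),("barR",(390,158),.153)]: print(n,plane("top",uv,z))
print(tri((273,208),(242,182)))
s=ctrl.get_state(); print(R.from_rotvec(s["tool_rot"]).as_matrix())
E
```

```text
knob [0.5251 0.0073 0.15  ]
pivot [0.5473 0.1368 0.15  ]
lockend [ 0.5593 -0.122   0.15  ]
lockpivot [ 0.5666 -0.0479  0.15  ]
barL [0.5849 0.1734 0.153 ]
barR [ 0.6221 -0.2045  0.153 ]
(array([0.5262, 0.007 , 0.1412]), np.float64(9.413614558706917e-05))
[[-0.0005  0.9742  0.2259]
 [ 0.0016  0.2259 -0.9742]
 [-1.     -0.0001 -0.0017]]
```

View pics/crop.png

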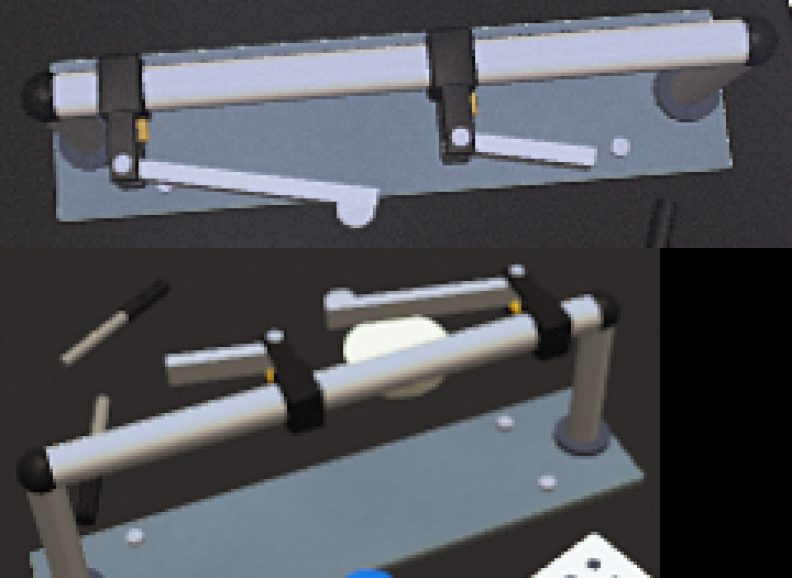

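The crop confirms it: the long lever with the knob is the left one in the top view, and the lock is the other. My measured points (knob z 0.141, lever length, 0.2 rad lean) fit the description. The press point is about (0.534, 0.053, 0.14) with handle yaw about 0.098 rad. I'll swing the arm round at height with the fingers shut.

servo_tool --commands '[[[-5.4,0,0,0,56,-19.4,0],[-10.8,0,0,0,112,-39,0],[-16.2,0,0,0,168,-58,0],[-21.6,0,0,0,224,-78,0],[-27,0,0,0,281,-97,0]]]' --newtons 10

```text
time: 0.72
position: [0.3998, -0.474, 0.2222]
tool_rot: [0.678, 1.463, -0.679]
ft_force: [0.5, -0.4, 0.4]
grip_width: 0.514
```

```bash
cat >> h.py <<'E'
def to(P,deg):
    s=ctrl.get_state(); M=R.from_rotvec(s["tool_rot"]).as_matrix()
    a=np.degrees(np.arctan2(M[1,2],M[0,2]))
    print("t",s["time"],"pos",s["position"],"jaw",a,"x-axis",M[:,0],"F",s["ft_force"],"g",s["grip_width"])
    print("turn x",-(deg-a),"shift mm",M.T@(np.array(P)-s["position"])*1000)
E
python3 -c "
from h import *
to([.519,-.21,.222],-22)"
```

```text
t 0.725 pos [ 0.3998 -0.474   0.2222] jaw -49.783345337097245 x-axis [-0.0005  0.0001 -1.    ] F [ 0.4617 -0.356   0.4314] g 0.5136475107359844
turn x -27.783345337097245 shift mm [   0.1857  261.4861 -124.563 ]
```

servo_tool --commands '[[[-5.4,0,0,0,52,-25,0],[-10.8,0,0,0,104,-50,0],[-16.2,0,0,0,156,-75,0],[-21.6,0,0,0,208,-100,0],[-27,0,0,0,261,-125,0]]]'

```text
time: 1.35
position: [0.5182, -0.2099, 0.2222]
tool_rot: [0.312, 1.549, -0.312]
ft_force: [1.0, -0.6, 0.5]
grip_width: 0.02
```

```bash
python3 -c "
from h import *
to([.485,.0527,.222],2.8)"
```

```text
t 1.35 pos [ 0.5182 -0.2099  0.2222] jaw -22.787846417136265 x-axis [-0.0004 -0.0003 -1.    ] F [ 1.0334 -0.5864  0.5005] g 0.020090669430268403
turn x -25.587846417136266 shift mm [   0.187   229.2886 -132.3089]
```

servo_tool --commands '[[[-5.1,0,0,0,46,-26,0],[-10.2,0,0,0,92,-53,0],[-15.4,0,0,0,138,-79,0],[-20.5,0,0,0,184,-106,0],[-25.6,0,0,0,229,-132,0]]]'

```text
time: 1.98
position: [0.485, 0.0523, 0.2223]
tool_rot: [-0.039, 1.571, 0.038]
ft_force: [0.8, -0.1, 0.7]
grip_width: 0.006
```

servo_tool --commands '[[[0,0,0,26,0,0,0],[0,0,0,52,0,0,0],[0,0,0,78,0,0,0],[0,0,0,104,0,0,0],[0,0,0,104,0,0,0]]]'

```text
time: 2.6
position: [0.4837, 0.0506, 0.1166]
tool_rot: [-0.036, 1.575, 0.037]
ft_force: [0.2, 0.2, -0.2]
grip_width: 0.008
```

```bash
python3 - <<'E'
from h import *
to([.5336-.015,.0527,.118],2.8)
a,b=[vision.get_image(n)[:,:,::-1] for n in("top","scene")]
cv2.imwrite("pics/near.png",np.hstack([cv2.resize(a[140:260,165:285],(400,400),interpolation=3),cv2.resize(b[110:230,190:310],(400,400),interpolation=3)]))
E
```

```text
t 2.6 pos [0.4837 0.0506 0.1166] jaw 2.6713249572538826 x-axis [-0.0048  0.0003 -1.    ] F [ 0.2109  0.2213 -0.2449] g 0.008046988349537015
turn x -0.12867504274611719 shift mm [-1.5279  0.5016 34.9717]
```

View pics/near.png

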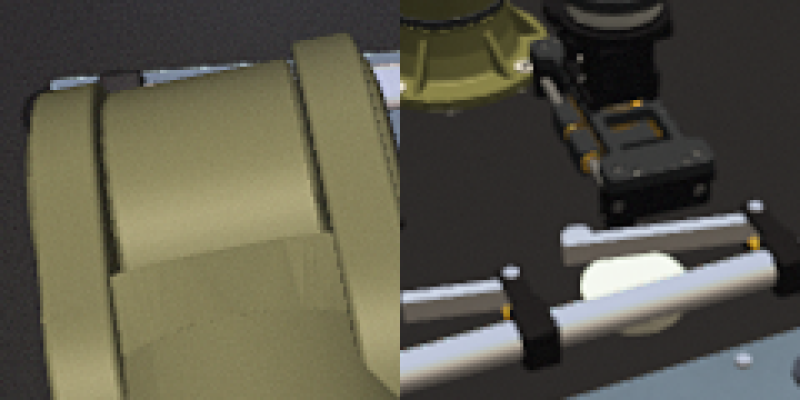

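The scene view shows the shut fingers standing in front of the brake lever, clear of the blade and of the knob (crop 575,235). The arm hides the lever in the top view. I'll creep in and watch the force.

servo_tool --commands '[[[0,0,0,0,0,8,0],[0,0,0,0,0,16,0],[0,0,0,0,0,22,0],[0,0,0,0,0,26,0],[0,0,0,0,0,26,0]]]'

```text
time: 3.32
position: [0.5119, 0.052, 0.1184]
tool_rot: [-0.036, 1.571, 0.037]
ft_force: [0.5, 0.7, 0.0]
grip_width: 0.007
```

servo_tool --commands '[[[0,0,0,0,0,3,0],[0,0,0,0,0,6,0],[0,0,0,0,0,9,0],[0,0,0,0,0,12,0],[0,0,0,0,0,12,0]]]'

```text
time: 3.95
position: [0.5234, 0.0522, 0.1183]
tool_rot: [-0.036, 1.572, 0.036]
ft_force: [-1.9, -1.7, 0.4]
grip_width: 0.003
```

servo_tool --commands '[[[0,0,0,0,0,3,0],[0,0,0,0,0,6,0],[0,0,0,0,0,8,0],[0,0,0,0,0,8,0]]]'

```text
time: 4.45
position: [0.5315, 0.0526, 0.1184]
tool_rot: [-0.036, 1.571, 0.036]
ft_force: [-1.8, -1.4, -0.1]
grip_width: 0.005
```

servo_tool --commands '[[[0,0,0,0,0,2,0],[0,0,0,0,0,4,0],[0,0,0,0,0,6,0],[0,0,0,0,0,6,0]]]'

```text
time: 4.95
position: [0.5375, 0.0529, 0.1184]
tool_rot: [-0.037, 1.571, 0.036]
ft_force: [-2.9, -3.6, -0.2]
grip_width: 0.001
```

```bash
python3 - <<'E'
from h import *
for i in range(3):
    b=vision.get_image("scene")[:,:,::-1]; print(ctrl.get_state()["ft_force"])
to([.544,.0527,.118],2.8)
cv2.imwrite("pics/push.png",cv2.resize(b[140:230,180:340],(800,450),interpolation=3))
E
```

```text
[-4.1992 -2.6721  0.7229]
[-2.8744 -3.773  -0.1606]
[-2.4485 -3.4762 -0.1555]
t 5.1 pos [0.5374 0.0529 0.1184] jaw 2.6503126944698714 x-axis [-0.0005 -0.0004 -1.    ] F [-2.4485 -3.4762 -0.1555] g 0.003940428678479612
turn x -0.14968730553012843 shift mm [ 0.3764 -0.4915  6.5664]
```

View pics/push.png

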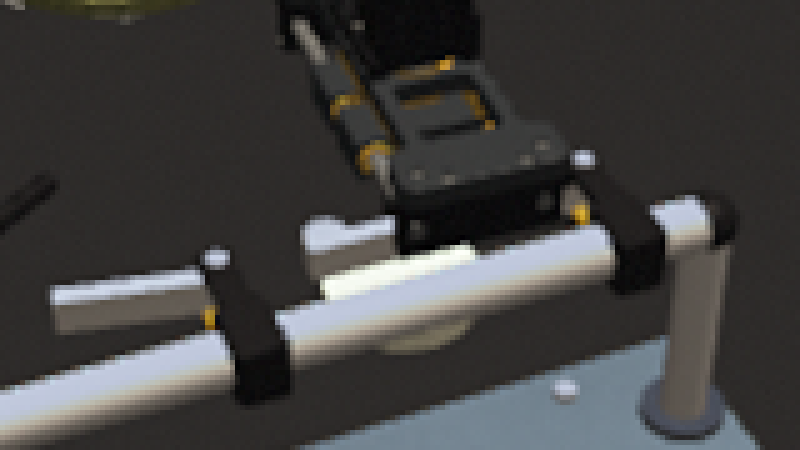

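The lever is clearly moving in, the lock is untouched, and the gripper body is above the bar. The sideways force is friction, since the blade face slides towards -y as it turns. I'll press on in small steps, following that with a slight -y shift.

servo_tool --commands '[[[0,0,0,0,-0.5,1,0],[0,0,0,0,-1,2,0],[0,0,0,0,-1,3,0],[0,0,0,0,-1,3,0]]]'

```text
time: 5.6
position: [0.5405, 0.0528, 0.1184]
tool_rot: [-0.036, 1.571, 0.037]
ft_force: [-4.4, -1.1, -0.9]
grip_width: 0.008
```

servo_tool --commands '[[[0,0,0,0,0,1,0],[0,0,0,0,0,2,0],[0,0,0,0,0,2,0]]]'

```text
time: 5.98
position: [0.5425, 0.0528, 0.1185]
tool_rot: [-0.036, 1.571, 0.037]
ft_force: [-4.5, 0.6, -1.3]
grip_width: 0.005
```

servo_tool --commands '[[[0,0,0,0,0,1,0],[0,0,0,0,0,1,0]]]'

```text
time: 6.22
position: [0.5436, 0.0528, 0.1185]
tool_rot: [-0.036, 1.571, 0.037]
ft_force: [-5.3, 0.5, -0.7]
grip_width: 0.001
```

servo_tool --commands '[[[0,0,0,0,0,1,0],[0,0,0,0,0,1,0]]]'

```text
time: 6.48
position: [0.5445, 0.0529, 0.1185]
tool_rot: [-0.036, 1.571, 0.037]
ft_force: [-5.3, 1.5, -0.8]
grip_width: 0.003
```

servo_tool --commands '[[[0,0,0,0,0,1,0],[0,0,0,0,0,1,0]]]'

```text
time: 6.72
position: [0.5454, 0.0529, 0.1185]
tool_rot: [-0.036, 1.571, 0.037]
ft_force: [-5.0, 1.6, -1.4]
grip_width: 0.003
```

```bash
python3 - <<'E'
from h import *
F=[]
for i in range(4):
    b=vision.get_image("scene")[:,:,::-1]; F.append(ctrl.get_state()["ft_force"])
print(np.array(F)); to([.546,.0527,.118],2.8)
cv2.imwrite("pics/push2.png",cv2.resize(b[140:230,180:340],(800,450),interpolation=3))
E
```

```text
[[-4.3208  1.6933 -0.529 ]
 [-5.3121  1.6677 -0.0955]
 [-5.2197  1.3097 -0.3683]
 [-4.6032  1.0995 -0.8183]]
t 6.925 pos [0.5454 0.0529 0.1185] jaw 2.675105163304038 x-axis [-0.0004  0.0004 -1.    ] F [-4.6032  1.0995 -0.8183] g 0.0041272101059639955
turn x -0.12489483669596169 shift mm [ 0.4921 -0.2756  0.548 ]
```

View pics/push2.png

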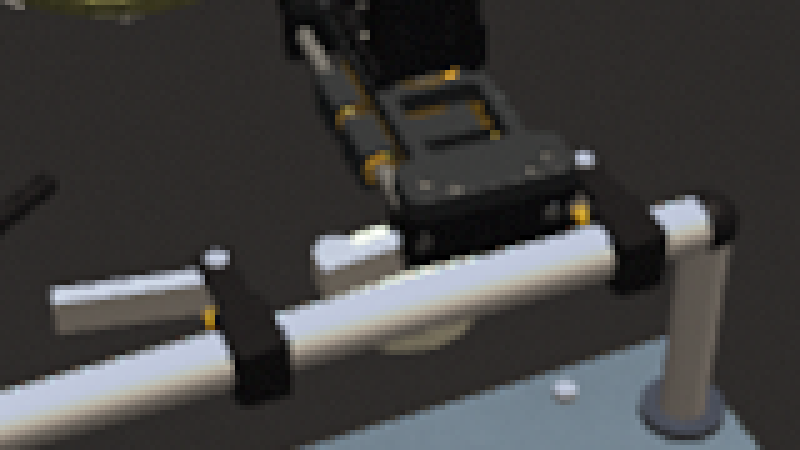

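servo_tool --commands '[[[0,0,0,0,0,1,0],[0,0,0,0,0,1,0]]]'

```text
time: 7.18
position: [0.5464, 0.0531, 0.1185]
tool_rot: [-0.036, 1.571, 0.037]
ft_force: [-5.3, 2.4, -0.6]
grip_width: 0.01
```

servo_tool --commands '[[[0,0,0,0,0,1,0],[0,0,0,0,0,1,0]]]'

```text
time: 7.42
position: [0.5465, 0.0531, 0.1184]
tool_rot: [-0.037, 1.573, 0.037]
ft_force: [-7.4, 1.9, 0.1]
grip_width: 0.005
```

```bash
python3 - <<'E'
from h import *
s=cv2.imread("pics/scene0.png")
# blade tip corner (bar side, top edge, far end): crop(316,265)->orig ; expected at stop
pv=np.array([.5473,.1368])
for a in(0,.2,.25,.3):
    t=-.102+a; d=np.array([np.sin(t),-np.cos(t)]); n=np.array([np.cos(t),np.sin(t)])
    P=[np.r_[pv+.14*d+.005*n,.149],np.r_[pv+.129*d-.007*n,.149]]
    print(a,((proj("scene",P)-[180,140])*5).round())
F=[]
for i in range(4):
    b=vision.get_image("scene"); F.append(ctrl.get_state()["ft_force"])
print(np.mean(F,0))
E
```

```text
0 [[295. 216.]
 [314. 198.]]
0.2 [[313. 253.]
 [326. 231.]]
0.25 [[319. 262.]
 [331. 240.]]
0.3 [[326. 270.]
 [336. 248.]]
[-7.2025  1.8052  1.0329]
```

The position has stalled (0.1 mm gained for 1 mm commanded) and the force has stepped up, so this looks like the stop. I'll add half a millimetre to seat it, then hold.

servo_tool --commands '[[[0,0,0,0,0,0.7,0],[0,0,0,0,0,0.7,0],[0,0,0,0,0,0.7,0],[0,0,0,0,0,0.7,0],[0,0,0,0,0,0.7,0]]]'

```text
time: 8.25
position: [0.5466, 0.0532, 0.1183]
tool_rot: [-0.037, 1.574, 0.037]
ft_force: [-7.7, 1.8, 2.5]
grip_width: 0.003
```

```bash
python3 - <<'E'
from h import *
b=vision.get_image("scene")[:,:,::-1]
to([.546,.0527,.118],2.8)
cv2.imwrite("pics/push3.png",cv2.resize(b[140:230,180:340],(800,450),interpolation=3))
E
```

```text
t 8.3 pos [0.5466 0.0532 0.1183] jaw 2.6952191674044728 x-axis [-0.0036 -0.0001 -1.    ] F [-10.1232   2.9207   1.4764] g 0.0037558758540148845
turn x -0.10478083259552706 shift mm [ 0.3113 -0.4225 -0.6645]
```

View pics/push3.png

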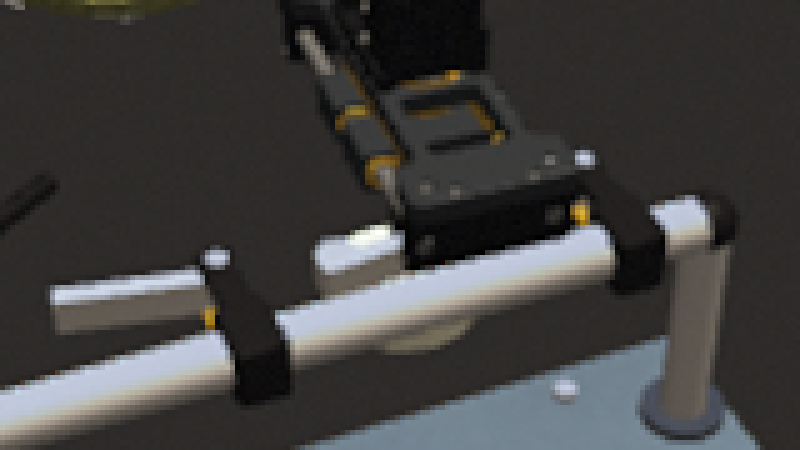

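servo_tool --commands '[[[0,0,0,0,0,0,0],[0,0,0,0,0,0,0],[0,0,0,0,0,0,0],[0,0,0,0,0,0,0],[0,0,0,0,0,0,0]]]'

```text
time: 8.93
position: [0.5466, 0.0531, 0.1183]
tool_rot: [-0.037, 1.574, 0.037]
ft_force: [-9.5, 1.2, 1.8]
grip_width: 0.007
```

servo_tool --commands '[[[0,0,0,0,0,0,0],[0,0,0,0,0,0,0],[0,0,0,0,0,0,0],[0,0,0,0,0,0,0]]]'

```text
time: 9.43
position: [0.5466, 0.0531, 0.1183]
tool_rot: [-0.037, 1.574, 0.037]
ft_force: [-8.0, 1.8, 1.7]
grip_width: 0.004
```

It's held against the stop: TCP x is steady at 0.5466 with 8–10 N for 2 s, and the tip pixel is near the predicted 0.3 rad position. Now I'll ease off, back away and rise.

servo_tool --commands '[[[0,0,0,0,0,-8,0],[0,0,0,0,0,-16,0],[0,0,0,0,0,-24,0],[0,0,0,0,0,-34,0],[0,0,0,0,0,-46,0]]]'

```text
time: 10.05
position: [0.5027, 0.0499, 0.119]
tool_rot: [-0.036, 1.568, 0.036]
ft_force: [-0.4, 0.3, 0.4]
grip_width: 0.007
```

servo_tool --commands '[[[0,0,0,0,0,-20,0],[0,0,0,-30,0,-20,0],[0,0,0,-65,0,-20,0],[0,0,0,-100,0,-20,0],[0,0,0,-120,0,-20,0]]]'

```text
time: 10.68
position: [0.4831, 0.0493, 0.2408]
tool_rot: [-0.037, 1.567, 0.035]
ft_force: [0.5, 0.9, 0.6]
grip_width: 0.007
```

servo_tool --commands '[[[5,0,0,0,-50,0,0],[10,0,0,0,-100,0,0],[15,0,0,0,-150,0,0],[20,0,0,0,-200,0,0],[25,0,0,0,-250,0,0]]]'

```text
time: 11.3
position: [0.4938, -0.2022, 0.2391]
tool_rot: [0.308, 1.547, -0.309]
ft_force: [0.5, 0.9, -0.0]
grip_width: 0.005
```

servo_tool --commands '[[[5,0,0,0,-40,0,0],[10,0,0,0,-80,0,0],[10,0,0,0,-80,0,0]]]'

```text
time: 11.68
position: [0.4611, -0.2786, 0.2385]
tool_rot: [0.447, 1.524, -0.45]
ft_force: [-0.5, 1.0, -1.0]
grip_width: 0.001
```

```bash
python3 - <<'E'
from h import *
a=vision.get_image("top")[:,:,::-1]; b=vision.get_image("scene")[:,:,::-1]
to([.48,-.3,.22],-30)
cv2.imwrite("pics/end.png",np.vstack([cv2.resize(a[70:340,160:420],(578,600),interpolation=3)[:600]]))
for n,i in(("top",a),("scene",b)):
    o=cv2.imread(f"pics/{n}0.png"); d=cv2.absdiff(o,np.ascontiguousarray(i)).max(2)>45
    k,_,st,_=cv2.connectedComponentsWithStats(d.astype(np.uint8)); print(n,[x.tolist() for x in st[1:] if x[4]>8])
E
```

```text
t 11.775 pos [ 0.4634 -0.2742  0.2387] jaw -32.397241114787626 x-axis [ 0.0005  0.0001 -1.    ] F [-0.0364 -0.1019  0.3445] g 0.009431187548250218
turn x -2.397241114787626 shift mm [ 18.7096 -12.8504  27.8405]
top [[483, 171, 29, 41, 594], [469, 228, 10, 8, 43], [443, 251, 23, 31, 156], [451, 288, 4, 4, 12], [455, 297, 4, 4, 13], [478, 313, 4, 4, 12], [488, 312, 3, 5, 11]]
scene [[36, 0, 51, 25, 580], [188, 0, 15, 21, 135], [156, 12, 14, 14, 140], [205, 40, 5, 4, 14], [169, 44, 8, 11, 47], [186, 44, 21, 15, 91], [207, 44, 16, 15, 58], [194, 51, 8, 13, 39], [57, 53, 46, 24, 715], [172, 59, 10, 30, 79], [0, 70, 4, 25, 71], [65, 71, 71, 46, 1747], [180, 75, 15, 9, 67], [96, 111, 18, 15, 48], [73, 118, 11, 7, 34], [110, 118, 5, 7, 12], [90, 127, 14, 15, 55]]
```

View pics/end.png

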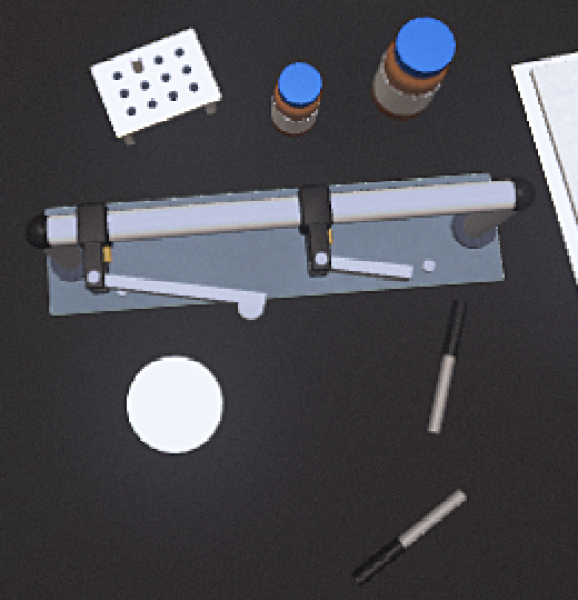

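The brake lever is back out, with its knob at the same pixel as before. The image differences show only the arm, so the levers and loose things haven't moved. Handing in.

```bash
python3 -c "
from bench import close_job; print(close_job())"
```

```text
the job is handed in; nothing more can be done
None
```

I pressed the brake lever in to its stop with the outside of the shut fingers, held it there for about 2 s, let it spring back out, and handed the job in.

- **Stop:** the TCP stalled at x = 0.5466 m, and further commanded travel only raised the force from about 5 N to 8–10 N. The lever tip's pixel was close to where it should be at 0.3 rad, with an uncertainty of about 0.02 rad.
- **Release:** after backing off, the wrist force read about zero. In before/after pictures nothing at the handle or bench differs, only the arm, so the brake lever is fully out and the lock lever and loose things are where they were.
- **Side force:** partway through the push I saw up to about 3.5 N sideways, which I put down to friction on the blade. It went away after a 1 mm shift along the blade.
- **Not checked from above:** the arm hid the lever from the top camera during the press, so the stop rests on force, position and the scene view.

The clock stood at about 11.8 s after the last check, against the 38 s limit.

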